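# Unload the wound coils from the lever-locked coil stand

### The arm

A 6-joint arm with a two-finger parallel gripper is mounted at the origin on the work surface. World frame = base frame: x ahead of the robot, y to its left, z up, the work surface at z = 0. Lengths are in m, angles in rad, forces in N, time in s.
With the tool pointing down it reaches from about 0.35 to 0.875 m from the base axis. Payload 4.2 kg.
Tool frame: the origin (TCP) lies at the very end of the fingers, on their centre line; the grasp point (between the pads) lies 19 mm behind it; z points along the fingers, y is the direction in which the jaws open and shut (so a half turn about z gives the same grasp; the last joint's range is limited). The gripper opens to 87 mm and grips with 3 to 60 N. Pads are 19 mm wide; open, the fingers measure 117 mm over their backs; the gripper's body (75 mm by 190 mm) begins 51 mm behind the grasp point.
Start: joints at [1.462, 0.385, 0.008, 0, -1.194, -0.259], TCP at [0.225, 0.583, 0.223] pointing down, gripper open.
Joint ranges: [-3.14, 3.14], [-1.21, 2.06], [-1.07, 1.41], [-3.16, 2.05], [-2.99, -0.16], [-3.1, 3.1]. Speed limits (rad/s): [2.79, 2.79, 3.14, 3.14, 3.14, 3.14].

### API

Orientations are given as a unit quaternion [w, x, y, z].
In Python, from rig import env gives the robot as it stands. The module is installed in compiled form; this text tells all that it offers.
- The arm moves only by the tool drive_tool, never from a script. Its argument "rows" is a list of rows, each a list of 5 numbers: the opening, from 0 (shut) to 1 (fully open), then the shift along the tool's x, y, z in cm, then the turn about the tool's z in degrees. A call has 1 to 8 rows; each row is the pose to reach, as a shift and turn from the pose measured when the call began, along the tool's axes at that moment; what a row does not reach only later rows make up. A row lasts 1/12 s, in which the tool goes at most 41.7 mm and 7.16 degrees, less where a joint would pass 70% of its speed; a pose out of reach is approached as far as the arm can. A call with a gripper value outside its range is refused whole. The fingers move at their own pace and stop on an object; "newtons" is the grip in N (left out, the last holds). Time passes only in rows, so rows that repeat a pose let the fingers close. It gives the time, the measured TCP pose, the force and the opening at its end, in the units of the state.
- env.get_obs(): the state, without advancing time (a new reading comes with each control period).
- env.snapshot(name): name is "side" or "top"; returns a dict with "img" (400x640x3 uint8, red, green, blue), "fx", "fy", "cx", "cy" (pixels), "cam_to_world" (4x4, takes a point from camera to world coordinates). Camera axes: x right, y down, z forward; pixel columns grow to the right and rows downward; lengths in m; the calibration is good to about 2 mm. A picture is of the moment at which its call begins. There is no depth.
- env.sign_off(): hands the job in, once; it reports no verdict.
The state is a dict: "time_s": time; "joints": joint angles; "qvel": joint speeds; "tau": joint torques, N m; "eef_pos": TCP position; "tcp_rot": TCP orientation; "contact_force": force on the tool from outside, world axes, zero at the start; "wrist_torque": the same for the moment, N m; "width": opening from 0.0 (shut) to 1.0 (fully open).
Only numpy, scipy, OpenCV 4.12 (cv2) and the standard library are available. Lean on these libraries where they do the work, as an engineer would, in place of code of your own. Each camera call takes 0.05 s, during which the arm holds its last target. There are 200 camera calls.

### The job

The class's wound coils are locked on the stand: lift the red lever out of its hold notch, swing it over and let it drop fully into the open notch so that the keeper frees the coils. Then slide every coil up off its spindle and set it on the floor of its tray, copper coils in the orange tray and blue coils in the blue tray, none stacked or on the rim. When all are in, lift the lever again and put it back fully down in the hold notch; leave the other things on the table alone.

Things in the scene. Friction and masses are not known exactly. Their poses are not given: they have to be found in the camera images.
- stand: Coil stand fixed to the table: plywood base, x -42 to +103, y -255 to +345 mm, 15 thick, with six upright steel spindles (10 dia, tops 61 mm above the table) at stand x = 0, y = -205, -135, -65, 5, 75, 145 mm. Origin on the table. Coils are free to lift only while the keeper is open.
- keeper (a joint): Steel keeper linked to the lever, sliding along stand +y, m: 0 = hold, its six 10 mm wide flat fingers lie over the +x rims of the coils; 0.035 = open, the fingers stand half-way between spindles. Fingers are 62 to 67 mm above the table, from stand x = +6 mm to the rail at +79 to +93 mm (rail top 69 mm high).
- lever_swing (a joint): Swing of the lever about its upright pivot at the stand's +y end (rad, counterclockwise from above): 0 = hold notch (red mark), 0.70 = open notch (white mark, nearer the coils); both are stops. The arm points from the pivot to stand -x, turned 0.35 rad towards +y at 0, towards -y at 0.70. The peg has about 0.035 rad of play in a notch.
- lever_lift (a joint): How far the lever is lifted straight up its pivot post, m: 0 = fully down in a notch, 0.032 = upper stop. It clears the green wall between the notches above 0.018. A light spring and its weight (3 to 5 N in all) push it down; lowered between the notches it rests on the wall.
- lever_knob (a point): Centre of the red upright knob on the lever's end (cylinder 26 dia, 38 tall), 105 mm from the pivot axis; 101 mm above the table when the lever is down.
- lever_pivot (a point): Point on the lever's upright pivot axis, at stand x = +30, y = +275 mm, at the height of the knob's centre when down (the bare pivot post ends 145 mm above the table).
- copper1_mid (a point): Coil of copper-coloured wire wound on a square former with black end cheeks: 40 x 40 mm, 44 tall (its z axis), square bore 16 mm, about 90 g. This is its centre, half-way up. It starts on one of the spindles, its underside 15 mm above the table, its sides within about 0.2 rad of the stand's axes. None if absent.
- copper2_mid (a point): Coil of copper-coloured wire wound on a square former with black end cheeks: 40 x 40 mm, 44 tall (its z axis), square bore 16 mm, about 90 g. This is its centre, half-way up. It starts on one of the spindles, its underside 15 mm above the table, its sides within about 0.2 rad of the stand's axes. None if absent.
- copper3_mid (a point): Coil of copper-coloured wire wound on a square former with black end cheeks: 40 x 40 mm, 44 tall (its z axis), square bore 16 mm, about 90 g. This is its centre, half-way up. It starts on one of the spindles, its underside 15 mm above the table, its sides within about 0.2 rad of the stand's axes. None if absent.
- blue1_mid (a point): Coil of blue enamelled wire wound on a square former with white end cheeks: 40 x 40 mm, 44 tall (its z axis), square bore 16 mm, about 90 g. This is its centre, half-way up. It starts on one of the spindles, its underside 15 mm above the table, its sides within about 0.2 rad of the stand's axes. None if absent.
- blue2_mid (a point): Coil of blue enamelled wire wound on a square former with white end cheeks: 40 x 40 mm, 44 tall (its z axis), square bore 16 mm, about 90 g. This is its centre, half-way up. It starts on one of the spindles, its underside 15 mm above the table, its sides within about 0.2 rad of the stand's axes. None if absent.
- blue3_mid (a point): Coil of blue enamelled wire wound on a square former with white end cheeks: 40 x 40 mm, 44 tall (its z axis), square bore 16 mm, about 90 g. This is its centre, half-way up. It starts on one of the spindles, its underside 15 mm above the table, its sides within about 0.2 rad of the stand's axes. None if absent.
- orange_tray: Orange tray, for the copper coils: loose, shallow, 100 (x) x 220 (y) mm outside, floor 4 mm thick, walls 4 mm thick and 12 mm high in all. Origin at the centre of its underside. It holds three coils side by side along its y axis. Weighs 350 g.
- blue_tray: Blue tray, for the blue coils: loose, shallow, 100 (x) x 220 (y) mm outside, floor 4 mm thick, walls 4 mm thick and 12 mm high in all. Origin at the centre of its underside. It holds three coils side by side along its y axis. Weighs 350 g.
- tape_roll: Bystander, to be left alone: roll of beige masking tape lying flat, 84 dia x 24 mm; origin at its underside.
- glue_bottle: Bystander, to be left alone: white glue bottle, 52 dia x 130 tall mm; origin at its underside.
- paint_jar: Bystander, to be left alone: green paint jar, 60 dia x 70 mm; origin at its underside.
- wood_offcut: Bystander, to be left alone: wood offcut 90 x 45 x 30 mm; origin at its underside.
- screwdriver: Bystander, to be left alone: screwdriver lying down.
- brush_pot: Bystander, to be left alone: white ceramic pot, 76 dia x 90 mm; origin at its underside.

How it is judged:
On the way, in this order (a step that is already met when the one before it is completed fails the run):
1. the lever is fully down in the open notch (value of joint lever_swing above 0.64 rad and value of joint lever_lift below 0.005 m), for 0.2 s.
2. every coil present is on the floor of its tray (x of copper1_mid in the frame of orange_tray between -0.042 and 0.042 m and y of copper1_mid in the frame of orange_tray between -0.102 and 0.102 m and z of copper1_mid in the frame of orange_tray between 0.015 and 0.034 m and x of copper2_mid in the frame of orange_tray between -0.042 and 0.042 m and y of copper2_mid in the frame of orange_tray between -0.102 and 0.102 m and z of copper2_mid in the frame of orange_tray between 0.015 and 0.034 m and x of copper3_mid in the frame of orange_tray between -0.042 and 0.042 m and y of copper3_mid in the frame of orange_tray between -0.102 and 0.102 m and z of copper3_mid in the frame of orange_tray between 0.015 and 0.034 m and x of blue1_mid in the frame of blue_tray between -0.042 and 0.042 m and y of blue1_mid in the frame of blue_tray between -0.102 and 0.102 m and z of blue1_mid in the frame of blue_tray between 0.015 and 0.034 m and x of blue2_mid in the frame of blue_tray between -0.042 and 0.042 m and y of blue2_mid in the frame of blue_tray between -0.102 and 0.102 m and z of blue2_mid in the frame of blue_tray between 0.015 and 0.034 m and x of blue3_mid in the frame of blue_tray between -0.042 and 0.042 m and y of blue3_mid in the frame of blue_tray between -0.102 and 0.102 m and z of blue3_mid in the frame of blue_tray between 0.015 and 0.034 m), for 0.2 s.
At the end, for the whole second after the job is handed in: All copper coils on the floor of the orange tray and all blue ones of the blue tray (centre inside the walls, 15 to 34 mm above the tray's underside, standing or lying), at rest (below 0.03 m/s); lever in the hold notch (swing below 0.06 rad), fully down (lift below 5 mm) (all of step 2 and linear speed of each of copper1, copper2, copper3, blue1, blue2, blue3 below 0.03 m/s and value of joint lever_swing below 0.06 rad and value of joint lever_lift below 0.005 m); the robot touches nothing.
It fails at once if a bystander is moved more than 4 cm (distance of any of tape_roll, glue_bottle, paint_jar, wood_offcut, screwdriver, brush_pot from where it was at the start of the episode above 0.04 m).
Of copper1, copper2, copper3, blue1, blue2, blue3 only 4 to 6 are there at a start; the rules pass over those that are not, and their reading is None.
At some moment in a run one of orange_tray, blue_tray may be knocked a few centimetres aside while the robot is not near it.
Once in a run the grip may slacken for a moment while it holds something.
It also fails if it takes over 210 s, if anything falls off the work surface, if the arm or the gripper's body presses on something with over 40 N, if the wrist force passes 120 N, or if a joint passes its speed limit or range.

## Working session

There is one attempt and no reset: what is moved stays moved. The work goes in short steps, Python scripts to look and compute and a tool call to move; the robot and the scene stay as the last step left them, time stands still between calls to the robot, and variables do not carry over. Pictures are saved under pics/ and viewed, about 12 in all and at most 16, crops included, and the job is handed in when it is done.

Besides the shell and the picture viewer there is one more tool, called after "Request:" as name([rows], argument=value, ...), one row to a line, values as JSON. drive_tool: Moves the arm, as the interface text tells. Its arguments: {"type":"object","properties":{"rows":{"type":"array","items":{"type":"array","items":{"type":"number"}}},"newtons":{"type":"number"}},"required":["rows"]}

```bash
mkdir -p pics
cat > h.py <<'E'
import numpy as np, cv2
from rig import env
def snap(n,f):
    s=env.snapshot(n); cv2.imwrite('pics/%s.png'%f,s['img'][:,:,::-1]); np.savez('pics/%s.npz'%f,**s); return s
def ray(s,u,v):
    T=np.array(s['cam_to_world']); d=T[:3,:3]@np.array([(u-s['cx'])/s['fx'],(v-s['cy'])/s['fy'],1]); return T[:3,3],d
def onz(s,u,v,z):
    o,d=ray(s,u,v); return o+d*(z-o[2])/d[2]
def proj(s,p):
    T=np.linalg.inv(np.array(s['cam_to_world'])); q=T[:3,:3]@np.array(p)+T[:3,3]; return s['fx']*q[0]/q[2]+s['cx'],s['fy']*q[1]/q[2]+s['cy']
def tri(s1,p1,s2,p2):
    o1,d1=ray(s1,*p1);o2,d2=ray(s2,*p2); A=np.c_[d1,-d2]; t=np.linalg.lstsq(A,o2-o1,rcond=None)[0]
    a=o1+d1*t[0];b=o2+d2*t[1]; return (a+b)/2,np.linalg.norm(a-b)
E
python3 - <<'E'
from h import *
for n in('side','top'):
    s=snap(n,n+'0'); print(n,s['fx'],s['cx'],s['cy'],np.round(s['cam_to_world'],3))
o=env.get_obs(); print({k:np.round(v,3) for k,v in o.items()})
E
```

```text
side 487.4229761894805 323.43238577336615 199.3354094221811 [[ 0.816 -0.385  0.432  0.062]
 [-0.578 -0.527  0.622 -0.76 ]
 [-0.012 -0.757 -0.653  0.904]
 [ 0.     0.     0.     1.   ]]
top 419.8982246099394 314.74423244785726 193.4404969795687 [[ 0.005 -0.982  0.189  0.37 ]
 [-1.    -0.002  0.018 -0.026]
 [-0.018 -0.19  -0.982  1.326]
 [ 0.     0.     0.     1.   ]]
{'time_s': np.float64(0.1), 'joints': array([ 1.462,  0.385,  0.007, -0.   , -1.194, -0.259]), 'qvel': array([ 0.001, -0.002,  0.006,  0.003,  0.001,  0.   ]), 'tau': array([-1.0000e-03, -3.9169e+01,  1.8794e+01,  4.2320e+00,  1.3000e-02,
       -0.0000e+00]), 'eef_pos': array([0.225, 0.583, 0.222]), 'tcp_rot': array([ 0.001,  0.983, -0.183, -0.   ]), 'contact_force': array([0.361, 0.647, 0.859]), 'wrist_torque': array([ 0.032, -0.023, -0.036]), 'width': np.float64(0.997)}
```

View pics/top0.png

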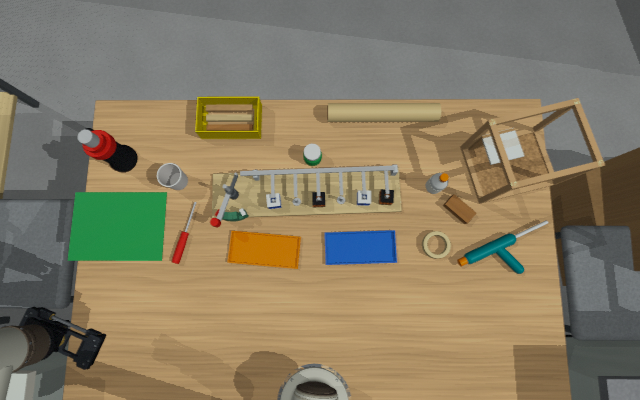

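View pics/side0.png

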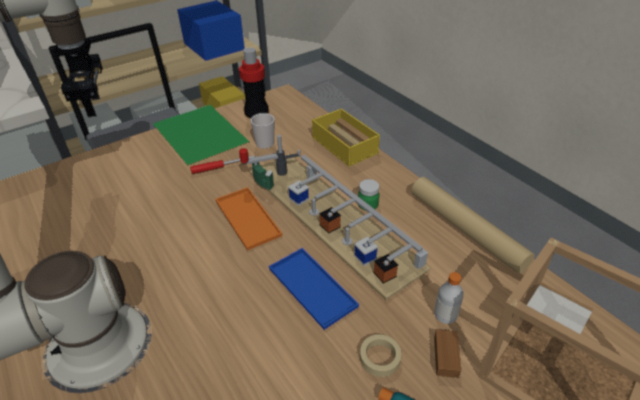

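The top view shows four coils: blue at (273,200) and (363,197), copper at (318,198) and (386,196). The red knob is at (215,222), the orange tray at (264,249) and the blue tray at (360,247). Next I'll enlarge the stand in both views to get exact pixels.

Run:
```python
from h import *
a=cv2.imread('pics/top0.png')[155:235,200:410]; b=cv2.imread('pics/side0.png')[130:300,230:440]
A=cv2.resize(a,None,fx=3.8,fy=3.8,interpolation=cv2.INTER_CUBIC)
B=cv2.resize(b,None,fx=3.5,fy=3.5,interpolation=cv2.INTER_CUBIC)
cv2.imwrite('pics/ta.png',A);cv2.imwrite('pics/sa.png',B)
```

```text
(no output)
```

View pics/ta.png

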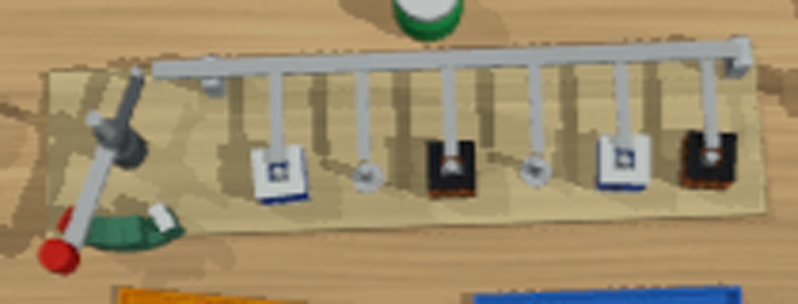

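View pics/sa.png

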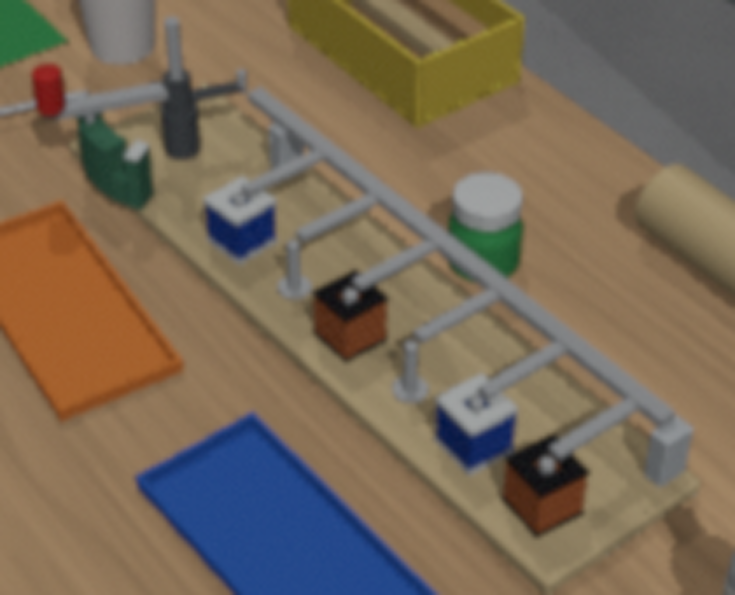

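```bash
cat >> h.py <<'E'
HSV={'orange':((8,190,120),(20,255,255)),'blue':((105,150,110),(125,255,255)),'red':((0,150,60),(6,255,255))}
def comps(s,c,amin=20,roi=None):
    m=cv2.inRange(cv2.cvtColor(s['img'],cv2.COLOR_RGB2HSV),*HSV[c])
    if roi: k=np.zeros_like(m);x0,y0,x1,y1=roi;k[y0:y1,x0:x1]=1;m*=k
    cs=cv2.findContours(m,cv2.RETR_EXTERNAL,cv2.CHAIN_APPROX_NONE)[0]
    return sorted([c for c in cs if cv2.contourArea(c)>amin],key=cv2.contourArea,reverse=True)
def tray(s,c,z=0.008):
    k=comps(s,c,300)[0][:,0,:]
    P=np.array([onz(s,u,v,z)[:2] for u,v in k],np.float32)
    (cx,cy),(w,h),a=cv2.minAreaRect(P)
    if w>h: a-=90
    a=(a+90)%180-90
    return np.array([cx,cy]),sorted((w,h)),a   # a = angle of tray x axis in deg
E
python3 - <<'E'
from h import *
t=dict(np.load('pics/top0.npz'));s=dict(np.load('pics/side0.npz'))
T=lambda u,v:((u+.5)/3.8-.5+200,(v+.5)/3.8-.5+155)
S=lambda u,v:((u+.5)/3.5-.5+230,(v+.5)/3.5-.5+130)
for c in('orange','blue'):
  for n,q in(('top',t),('side',s)):print(c,n,tray(q,c))
# stand corners
L={'c-y-x':(T(765,212),S(550,583),(-.042,-.255)),'c-y+x':(T(755,62),S(694,487),(.103,-.255)),}
for k,(a,b,m) in L.items(): print(k,tri(t,a,s,b), onz(t,*a,.015))
print('c+y+x',onz(t,*T(49,72),.015))
for k,a,b in(('sp75',T(366,172),S(294,243)),('sp-65',T(534,166),S(411,343)),('knobtop',T(57,254),S(47,70)),('post',T(95,117),S(173,20)),
  ('b145',T(279,171),S(241,197)),('c5',T(451,166),S(350,292)),('b-135',T(624,160),S(478,402)),('c-205',T(711,155),S(547,463))):
  print(k,np.round(tri(t,a,s,b)[0],4),np.round(tri(t,a,s,b)[1],4))
for n,q in(('top',t),('side',s)):
  for c in comps(q,'red',5,(200,130,270,240)): print('red',n,cv2.boundingRect(c),cv2.contourArea(c))
E
```

```text
orange top (array([0.4463678 , 0.15733105]), [0.099948450922966, 0.2201477736234665], -4.9583587646484375)Traceback (most recent call last):
  File "<stdin>", line 6, in <module>
  File "h.py", line 21, in tray
    k=comps(s,c,300)[0][:,0,:]
      ~~~~~~~~~~~~~~^^^
IndexError: list index out of range
```

```bash
sed -i "s/((8,190,120)/((6,180,100)/; s/((105,150,110)/((105,150,70)/" h.py
cat > m0.py <<'E'
from h import *
t=dict(np.load('pics/top0.npz'));s=dict(np.load('pics/side0.npz'))
hs=cv2.cvtColor(s['img'],cv2.COLOR_RGB2HSV); print(hs[218,248],hs[290,315])
T=lambda u,v:((u+.5)/3.8-.5+200,(v+.5)/3.8-.5+155)
S=lambda u,v:((u+.5)/3.5-.5+230,(v+.5)/3.5-.5+130)
for c in('orange','blue'):
  for n,q in(('top',t),('side',s)):
    try:print(c,n,tray(q,c))
    except Exception as e:print(c,n,e)
L={'c-y-x':(T(765,212),S(550,583),(-.042,-.255)),'c-y+x':(T(755,62),S(694,487),(.103,-.255)),}
for k,(a,b,m) in L.items(): print(k,tri(t,a,s,b), onz(t,*a,.015))
print('c+y+x',onz(t,*T(49,72),.015))
for k,a,b in(('sp75',T(366,172),S(294,243)),('sp-65',T(534,166),S(411,343)),('knobtop',T(57,254),S(47,70)),('post',T(95,117),S(173,20)),
  ('b145',T(279,171),S(241,197)),('c5',T(451,166),S(350,292)),('b-135',T(624,160),S(478,402)),('c-205',T(711,155),S(547,463))):
  print(k,np.round(tri(t,a,s,b)[0],4),np.round(tri(t,a,s,b)[1],4))
for n,q in(('top',t),('side',s)):
  for c in comps(q,'red',5,(200,130,270,240)): print('red',n,cv2.boundingRect(c),cv2.contourArea(c))
E
python3 m0.py
```

```text
[ 13 187 165] [109 191 139]
orange top (array([0.44665962, 0.15725878]), [0.10013342648744583, 0.22102464735507965], -4.808265686035156)
orange side (array([0.44655451, 0.15984912]), [0.09852911531925201, 0.22550468146800995], -4.729118347167969)
blue top (array([ 0.45439324, -0.14319746]), [0.09880170971155167, 0.21785271167755127], 2.110610246658325)
blue side (array([ 0.45439208, -0.14041442]), [0.09928971529006958, 0.222727432847023], 1.9658256769180298)
c-y-x (array([ 0.56908103, -0.27239487,  0.01786575]), np.float64(0.0016848012315404497)) [ 0.56877451 -0.27249235  0.015     ]
c-y+x (array([ 0.69758168, -0.26895737,  0.02069573]), np.float64(0.0058158983284175405)) [ 0.69644782 -0.26835514  0.015     ]
c+y+x [0.68709863 0.32861565 0.015     ]
sp75 [0.5937 0.0543 0.0674] 0.0031
sp-65 [ 0.6001 -0.0808  0.0649] 0.0046
knobtop [0.518  0.2849 0.1271] 0.0001
post [0.6192 0.2554 0.1504] 0.0005
b145 [0.5936 0.1248 0.066 ] 0.0007
c5 [ 0.5981 -0.0133  0.0654] 0.0009
b-135 [ 0.6042 -0.1525  0.0633] 0.0019
c-205 [ 0.6075 -0.2218  0.0623] 0.0004
red top (210, 218, 11, 9) 62.0
red side (200, 160, 24, 12) 148.0
red side (239, 148, 9, 15) 86.5
```

Request:
drive_tool([
  [1,3,1.3,0,0],
  [1,7,3.1,0,-1],
  [1,11,4.9,0,-2],
  [1,15,6.7,0,-3],
  [1,19,8.5,0,-3],
  [1,23,10.3,0,-3],
  [1,27,12.1,0,-3],
  [1,30,13.5,0,-3],
], newtons=20)

```text
time_s: 0.77
eef_pos: [0.4535, 0.3503, 0.2216]
tcp_rot: [0.001, 0.988, -0.157, -0.0]
contact_force: [0.6, 0.5, 0.0]
width: 1.002
```

```bash
cat >> h.py <<'E'
from scipy.spatial.transform import Rotation as Ro
def go(x,y,z,jaw=None):
    o=env.get_obs();w,a,b,c=o['tcp_rot'];R=Ro.from_quat([a,b,c,w]).as_matrix()
    d=R.T@(np.array([x,y,z])-o['eef_pos'])*100
    t=0
    if jaw is not None:
        cur=np.degrees(np.arctan2(R[1,1],R[0,1])); t=-((jaw-cur+90)%180-90)
    print('go cm',np.round(d,1),'turn',round(t,1),'rows',round(np.linalg.norm(d)/4.17,1),'j6',round(o['joints'][5],2),'t',o['time_s'],'w',round(o['width'],3),'F',np.round(o['contact_force'],1))
E
python3 - <<'E'
from h import *
go(.518,.288,.15,72.2)
E
```

```text
go cm [8.1 3.9 7.2] turn -0.3 rows 2.8 j6 0.31 t 0.7667 w 1.002 F [0.6 0.5 0. ]
```

Request:
drive_tool([
  [1,3,1.5,2,0],
  [1,6,3,5,0],
  [1,8.1,3.9,7.2,0],
  [1,8.1,3.9,7.2,0],
])

```text
time_s: 1.1
eef_pos: [0.5177, 0.2826, 0.1434]
tcp_rot: [0.005, 0.987, -0.16, -0.004]
contact_force: [0.0, 0.3, -1.0]
width: 0.999
```

Run:
```python
from h import *
go(.518,.288,.088,72.2)
s=snap('side','s1');t=snap('top','t1')
p=env.get_obs()['eef_pos']
us,ut=proj(s,p),proj(t,p);print(us,ut,proj(s,(.518,.288,.12)),proj(t,(.518,.288,.12)))
def cr(q,u):
    x,y=int(u[0]),int(u[1]);return cv2.resize(q['img'][y-45:y+45,x-45:x+45,::-1],(400,400),interpolation=cv2.INTER_CUBIC)
cv2.imwrite('pics/c1.png',np.hstack([cr(t,ut),cr(s,us)]))
```

```text
go cm [-0.1 -0.6  5.5] turn -0.6 rows 1.3 j6 0.48 t 1.1 w 0.999 F [ 0.   0.3 -1. ]
(np.float64(241.98333060522697), np.float64(143.04083503530012)) (np.float64(212.16392609416613), np.float64(220.44207977591398)) (np.float64(242.84237272348165), np.float64(151.23045673293285)) (np.float64(214.16767784109928), np.float64(221.79495516071069))
```

View pics/c1.png

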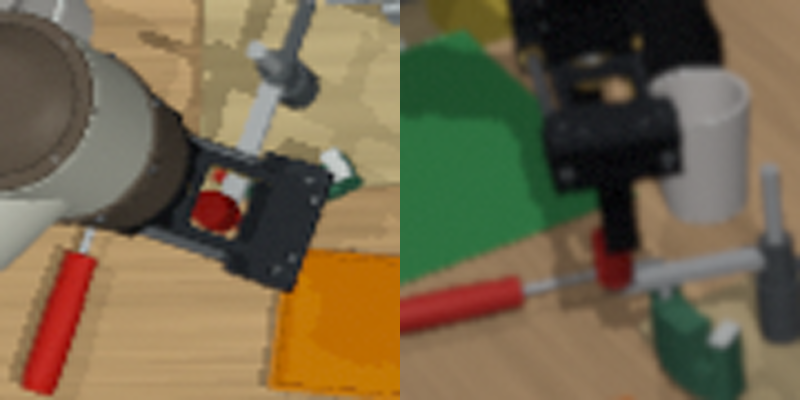

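The picture shows the knob standing between the open jaws: (215,221) in the top view, under the fingers in the side view. I'll go down and grip.

Request:
drive_tool([
  [1,0,-0.6,2,0],
  [1,0,-0.6,4,0],
  [1,0,-0.6,5.5,0],
  [1,0,-0.6,5.5,0],
  [0,0,-0.6,5.5,0],
  [0,0,-0.6,5.5,0],
  [0,0,-0.6,5.5,0],
  [0,0,-0.6,5.5,0],
])

```text
time_s: 1.87
eef_pos: [0.5206, 0.2929, 0.0947]
tcp_rot: [0.001, 0.987, -0.158, -0.0]
contact_force: [-0.0, 0.4, -0.5]
width: 0.783
```

Request:
drive_tool([
  [0,0,0,0,0],
  [0,0,0,0,0],
  [0,0,0,0,0],
  [0,0,0,0,0],
  [0,0,0,0,0],
  [0,0,0,0,0],
])

```text
time_s: 2.37
eef_pos: [0.5206, 0.2928, 0.0946]
tcp_rot: [0.002, 0.987, -0.158, -0.0]
contact_force: [-1.0, 0.1, 0.2]
width: 0.326
```

Request:
drive_tool([
  [0,0,0,0,0],
  [0,0,0,0,0],
  [0,0,0,-0.8,0],
  [0,0,0,-1.6,0],
  [0,0,0,-2.6,0],
  [0,0,0,-2.6,0],
  [0,0,0,-2.6,0],
])

```text
time_s: 2.95
eef_pos: [0.5203, 0.292, 0.1213]
tcp_rot: [0.002, 0.987, -0.158, -0.001]
contact_force: [2.3, -5.3, -4.5]
width: 0.291
```

Run:
```python
from h import *
s=snap('side','s2');t=snap('top','t2')
go(.521,.218,.12,112.5)
def cr(q,u):
    x,y=u;return cv2.resize(q['img'][y-45:y+45,x-45:x+45,::-1],(400,400),interpolation=cv2.INTER_CUBIC)
cv2.imwrite('pics/c2.png',np.hstack([cr(t,(225,210)),cr(s,(250,160))]))
```

```text
go cm [2.4 7.  0.1] turn -40.7 rows 1.8 j6 0.47 t 3.05 w 0.291 F [ 2.1 -4.5 -4. ]
```

View pics/c2.png

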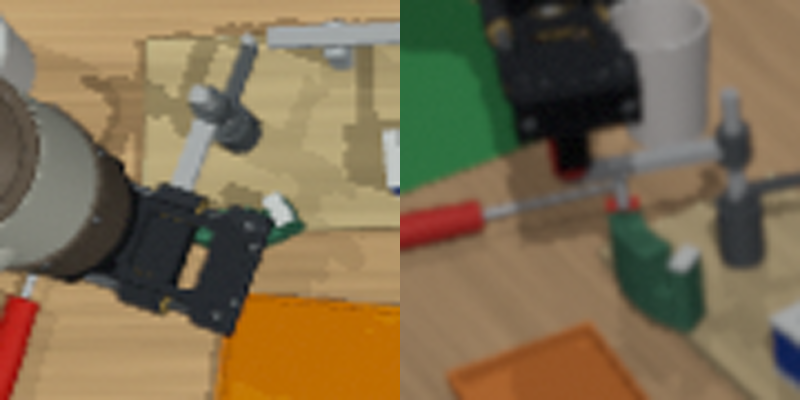

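Lever is lifted about 26 mm, with its peg clear above the green wall (side crop). I'll swing it along the arc.

Request:
drive_tool([
  [0,0.04,0.9,0,-5],
  [0,0.15,1.8,0,-10],
  [0,0.35,2.7,0,-15],
  [0,0.6,3.6,0,-20],
  [0,1.0,4.4,0,-25],
  [0,1.4,5.25,0,-30],
  [0,1.9,6.0,0,-35],
  [0,2.45,6.75,0,-40],
])

```text
time_s: 3.72
eef_pos: [0.5227, 0.2209, 0.122]
tcp_rot: [0.001, 0.982, 0.191, -0.001]
contact_force: [2.1, 0.8, -4.5]
width: 0.292
```

Run:
```python
from h import *
go(.5222,.2188,.1213,112.5)
```

```text
go cm [-0.1  0.2  0.1] turn -0.5 rows 0.1 j6 1.27 t 3.7167 w 0.292 F [ 2.1  0.8 -4.5]
```

Request:
drive_tool([
  [0,0,0.2,0,0],
  [0,0,0.2,0,0],
  [0,0,0.2,0.9,0],
  [0,0,0.2,1.8,0],
  [0,0,0.2,2.8,0],
  [0,0,0.2,2.8,0],
  [0,0,0.2,2.8,0],
])

```text
time_s: 4.3
eef_pos: [0.5231, 0.2198, 0.0941]
tcp_rot: [0.001, 0.982, 0.191, -0.001]
contact_force: [-5.5, 2.3, 2.7]
width: 0.291
```

Request:
drive_tool([
  [0.6,0,0,0,0],
  [0.6,0,0,0,0],
  [0.6,0,0,0,0],
  [0.8,0,0,-2,0],
  [0.8,0,0,-6,0],
  [0.8,0,0,-9,0],
  [0.8,-4,0,-9,0],
  [0.8,-8,0,-9,0],
])

```text
time_s: 4.97
eef_pos: [0.451, 0.191, 0.186]
tcp_rot: [-0.0, 0.982, 0.191, 0.002]
contact_force: [-1.0, 0.6, -0.8]
width: 0.771
```

Run:
```python
from h import *
s=snap('side','s3');t=snap('top','t3')
go(.599,.127,.18,2)
def cr(q,u):
    x,y=u;return cv2.resize(q['img'][y-40:y+40,x-40:x+40,::-1],(400,400),interpolation=cv2.INTER_CUBIC)
cv2.imwrite('pics/c3.png',np.hstack([cr(t,(245,200)),cr(s,(280,170))]))
```

```text
go cm [12.2 11.3  0.3] turn -70.0 rows 4.0 j6 1.22 t 5.0667 w 0.784 F [0.5 0.2 0.2]
```

View pics/c3.png

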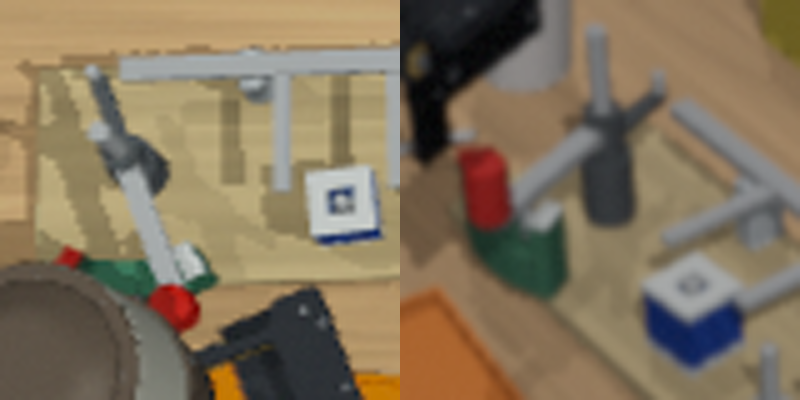

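The lever is down at the white mark: top crop (178,308), arm beside the white mark at (195,265). The keeper fingers now stand beside the coil, not over it. Next I'll measure coil positions and yaws from the colour masks.

```bash
sed -i 's/t=-((jaw-cur+90)%180-90)/t=-((jaw-cur+180)%360-180)/' h.py
cat >> h.py <<'E'
O=np.array([.599,-.018]);YAW=np.radians(2.3);RS=np.array([[np.cos(YAW),-np.sin(YAW)],[np.sin(YAW),np.cos(YAW)]])
def coil(s,p,kind,z):
    """top face near world p at height z: rectangle centre, size, yaw, corner-ordered"""
    hs=cv2.cvtColor(s['img'],cv2.COLOR_RGB2HSV).astype(int);u,v=map(int,np.round(proj(s,(*p,z))))
    k=6;big=cv2.resize(s['img'][v-16:v+17,u-16:u+17],None,fx=k,fy=k,interpolation=cv2.INTER_CUBIC)
    H=cv2.cvtColor(big,cv2.COLOR_RGB2HSV)
    m=cv2.inRange(H,(0,0,150),(180,60,255)) if kind=='blue' else cv2.inRange(H,(0,0,0),(180,255,55))
    m=cv2.morphologyEx(m,cv2.MORPH_OPEN,np.ones((13,13)))
    cs=cv2.findContours(m,cv2.RETR_EXTERNAL,cv2.CHAIN_APPROX_NONE)[0]
    c=min([c for c in cs if cv2.contourArea(c)>3000],key=lambda c:abs(c.mean((0,1))-16.5*k).sum())[:,0,:]
    P=np.array([onz(s,(a+.5)/k-.5+u-16,(b+.5)/k-.5+v-16,z)[:2] for a,b in c],np.float32)
    r=cv2.minAreaRect(P);pc=proj(s,(*r[0],z))
    return np.array(r[0]),r[1],(r[2]+45)%90-45,pc
E
python3 - <<'E'
from h import *
t=dict(np.load('pics/t3.npz'));s=dict(np.load('pics/s3.npz'))
for k,y in(('blue',.145),('copper',.005),('blue',-.135),('copper',-.205)):
    p=O+RS@np.array([0,y])
    a=b=None
    try:a=coil(t,p,k,.059);print(k,y,np.round(p,3),'top',np.round(a[0],4),np.round(a[1],3),round(a[2],1))
    except Exception as e:print(k,e)
    try:b=coil(s,p,k,.059);print('    side',np.round(b[0],4),np.round(b[1],3),round(b[2],1))
    except Exception as e:print(k,e)
    if a and b:print('   tri',np.round(tri(t,a[3],s,b[3])[0],4))
go(.599,.127,.18,182)
E
```

```text
blue 0.145 [0.593 0.127] top [0.595  0.1271] [0.042 0.043] 7.0
    side [0.598  0.1333] [0.043 0.045] 7.3
   tri [0.5938 0.1263 0.0656]
copper 0.005 [ 0.599 -0.013] top [ 0.5994 -0.0131] [0.039 0.036] 0.1
    side [ 0.5992 -0.0114] [0.04  0.039] 2.6
   tri [ 0.5987 -0.0129  0.0606]
blue -0.135 [ 0.604 -0.153] top [ 0.6058 -0.154 ] [0.041 0.042] -0.8
    side [ 0.6087 -0.1479] [0.044 0.042] -1.7
   tri [ 0.6043 -0.1532  0.0662]
copper -0.205 [ 0.607 -0.223] top [ 0.6069 -0.2214] [0.04  0.039] -2.3
    side [ 0.6068 -0.2205] [0.04 0.04] -4.1
   tri [ 0.6065 -0.2211  0.0598]
go cm [12.2 11.3  0.3] turn 110.0 rows 4.0 j6 1.22 t 5.0667 w 0.784 F [0.5 0.2 0.2]
```

Request:
drive_tool([
  [1,1.5,1.4,0,7],
  [1,3,2.8,0,14],
  [1,5,4.5,0,21],
  [1,7,6.5,0,28],
  [1,9,8.5,0,35],
  [1,11,10.3,0,42],
  [1,12,11.2,0,49],
  [1,12,11.2,0,56],
])

```text
time_s: 5.73
eef_pos: [0.5999, 0.1258, 0.1815]
tcp_rot: [0.003, 0.955, -0.296, -0.002]
contact_force: [0.7, 0.5, -0.2]
width: 1.0
```

Request:
drive_tool([
  [1,0,0,0,7],
  [1,0,0,0,14],
  [1,0,0,0,21],
  [1,0,0,0,28],
  [1,0,0,0,35],
  [1,0,0,0,42],
  [1,0,0,0,49],
  [1,0,0,0,50],
])

```text
time_s: 6.4
eef_pos: [0.6005, 0.1255, 0.1812]
tcp_rot: [0.004, 0.739, -0.673, 0.0]
contact_force: [0.3, -0.5, -0.4]
width: 1.001
```

Run:
```python
from h import *
go(.595,.127,.028,187)
```

```text
go cm [-0.3  0.4 15.3] turn -1.7 rows 3.7 j6 -0.38 t 6.4 w 1.001 F [ 0.3 -0.5 -0.4]
```

Request:
drive_tool([
  [1,-0.3,0.4,4,-1.7],
  [1,-0.3,0.4,8,-1.7],
  [0.8,-0.3,0.4,12,-1.7],
  [0.8,-0.3,0.4,15.3,-1.7],
  [0.6,-0.3,0.4,15.3,-1.7],
  [0.2,-0.3,0.4,15.3,-1.7],
  [0.2,-0.3,0.4,15.3,-1.7],
  [0.2,-0.3,0.4,15.3,-1.7],
], newtons=25)

```text
time_s: 7.07
eef_pos: [0.5977, 0.128, 0.0311]
tcp_rot: [0.001, 0.75, -0.662, 0.001]
contact_force: [-0.1, -0.6, 0.2]
width: 0.631
```

Request:
drive_tool([
  [0.2,0,0,0,0],
  [0.2,0,0,0,0],
  [0.2,0,0,-0.5,0],
  [0.2,0,0,-2.5,0],
  [0.2,0,0,-5,0],
  [0.2,0,0,-8,0],
  [0.2,0,0,-11,0],
  [0.2,0,0,-11,0],
])

```text
time_s: 7.73
eef_pos: [0.602, 0.1298, 0.1493]
tcp_rot: [-0.005, 0.75, -0.661, 0.005]
contact_force: [0.1, -0.5, 0.0]
width: 0.458
```

```bash
cat >> h.py <<'E'
def slots():
    t=snap('top','tt%d'%int(env.get_obs()['time_s']*10))
    for c in('orange','blue'):
        try:
            p,sz,a=tray(t,c);y=np.array([-np.sin(np.radians(a)),np.cos(np.radians(a))]);f=[-15,-72] if c=='orange' else [45,-45]
            print(c,np.round(p,4),np.round(sz,3),round(a,1),[np.round(p+y*k/1000,3) for k in f])
        except Exception as e:print(c,e)
E
python3 - <<'E'
from h import *
slots(); go(.452,-.1,.1,182)
E
```

```text
orange [0.4467 0.1572] [0.1   0.221] -4.8 [array([0.445, 0.142]), array([0.441, 0.085])]
blue [ 0.4544 -0.1432] [0.099 0.218] 2.1 [array([ 0.453, -0.098]), array([ 0.456, -0.188])]
go cm [20.9 17.6  4.5] turn 5.1 rows 6.6 j6 -0.36 t 7.7833 w 0.457 F [-0.7 -0.  -2.5]
```

Request:
drive_tool([
  [0.2,2,1.7,0,1],
  [0.2,5,4.2,0,3],
  [0.2,8,6.7,0,5],
  [0.2,11,9.2,0,5],
  [0.2,14,11.7,0,5],
  [0.2,17,14.3,0,5],
  [0.2,20,16.8,0,5],
  [0.2,20.9,17.6,0,5],
])

```text
time_s: 8.45
eef_pos: [0.4473, -0.1025, 0.144]
tcp_rot: [-0.002, 0.719, -0.695, 0.002]
contact_force: [-0.3, 0.4, -2.0]
width: 0.457
```

Run:
```python
from h import *
go(.453,-.098,.018,182); t=snap('top','t5');s=snap('side','s5')
def cr(q,u):
    x,y=u;return cv2.resize(q['img'][y-50:y+50,x-50:x+50,::-1],(400,400),interpolation=cv2.INTER_CUBIC)
cv2.imwrite('pics/c5.png',np.hstack([cr(t,(350,230)),cr(s,(310,260))]))
```

```text
go cm [-0.4 -0.5 12.6] turn -0.1 rows 3.0 j6 -0.1 t 8.45 w 0.457 F [-0.3  0.4 -2. ]
```

View pics/c5.png

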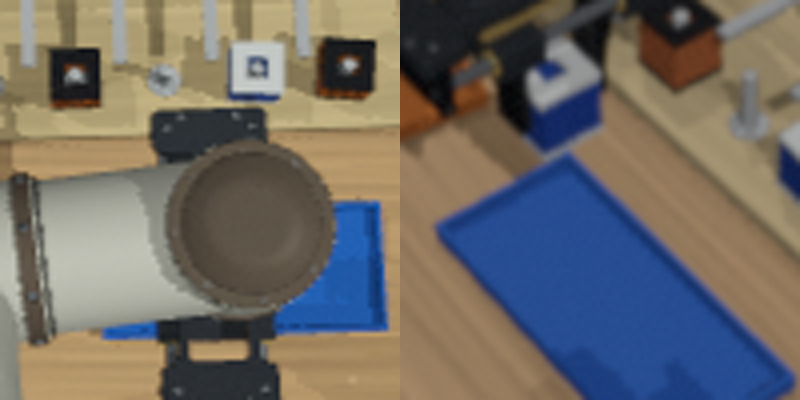

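The blue coil hangs upright in the jaws above the blue tray's near end (side crop (565,95)).

Run:
```python
from h import *
go(.453,-.098,.019,182)
```

```text
go cm [-0.3 -0.2 12.5] turn -0.1 rows 3.0 j6 -0.1 t 8.55 w 0.457 F [ 0.5 -0.5 -0.7]
```

Request:
drive_tool([
  [0.2,-0.3,-0.2,3.5,0],
  [0.2,-0.3,-0.2,7,0],
  [0.2,-0.3,-0.2,10,0],
  [0.2,-0.3,-0.2,11.5,0],
  [0.2,-0.3,-0.2,12.5,0],
  [0.2,-0.3,-0.2,12.5,0],
  [0.2,-0.3,-0.2,12.5,0],
])

```text
time_s: 9.13
eef_pos: [0.4535, -0.0975, 0.0188]
tcp_rot: [-0.003, 0.72, -0.694, 0.003]
contact_force: [0.1, -1.0, -1.2]
width: 0.459
```

Request:
drive_tool([
  [0.7,0,0,0,0],
  [0.7,0,0,0,0],
  [0.7,0,0,0,0],
  [0.8,0,0,-2,0],
  [1,0,0,-5,0],
  [1,0,0,-9,0],
  [1,0,0,-13,0],
  [1,0,0,-13,0],
])

```text
time_s: 9.8
eef_pos: [0.4578, -0.0975, 0.157]
tcp_rot: [-0.009, 0.72, -0.694, 0.009]
contact_force: [1.0, -0.0, 0.4]
width: 0.954
```

Run:
```python
from h import *
go(.605,-.154,.145,179)
```

```text
go cm [  6.2 -14.5   1.6] turn 3.2 rows 3.8 j6 -0.11 t 9.8 w 0.954 F [ 1.  -0.   0.4]
```

Next is the blue coil at y=-135.

Request:
drive_tool([
  [1,1.5,-3.5,0.5,3],
  [1,3,-7,1,3],
  [1,4.5,-10.5,1.5,3],
  [1,6,-14,1.5,3],
  [1,6.2,-14.5,1.5,3],
  [1,6.2,-14.5,1.5,3],
  [1,6.2,-14.5,1.5,3],
])

```text
time_s: 10.38
eef_pos: [0.6046, -0.1539, 0.145]
tcp_rot: [0.009, -0.702, 0.712, -0.008]
contact_force: [-1.1, -0.3, -0.6]
width: 0.997
```

Run:
```python
from h import *
go(.605,-.154,.028,179)
```

```text
go cm [ 0.   0.2 11.7] turn 0.1 rows 2.8 j6 -0.03 t 10.3833 w 0.997 F [-1.1 -0.3 -0.6]
```

Request:
drive_tool([
  [1,0,0.2,4,0],
  [0.9,0,0.2,8,0],
  [0.8,0,0.2,11.7,0],
  [0.7,0,0.2,11.7,0],
  [0.2,0,0.2,11.7,0],
  [0.2,0,0.2,11.7,0],
  [0.2,0,0.2,11.7,0],
  [0.2,0,0.2,11.7,0],
])

```text
time_s: 11.05
eef_pos: [0.6072, -0.1538, 0.0311]
tcp_rot: [0.011, -0.702, 0.712, -0.01]
contact_force: [0.8, 0.1, -0.1]
width: 0.552
```

Request:
drive_tool([
  [0.2,0,0,0,0],
  [0.2,0,0,0,0],
  [0.2,0,0,-3,0],
  [0.2,0,0,-6.5,0],
  [0.2,0,0,-9.5,0],
  [0.2,0,0,-10.5,0],
  [0.2,0,0,-10.5,0],
  [0.2,0,0,-10.5,0],
])

```text
time_s: 11.72
eef_pos: [0.6036, -0.1536, 0.1361]
tcp_rot: [0.011, -0.701, 0.713, -0.01]
contact_force: [-0.1, 0.6, -1.6]
width: 0.461
```

Run:
```python
from h import *
slots(); go(.456,-.188,.13,182);print(env.get_obs()['tcp_rot'])
```

```text
orange [0.4489 0.1842] [0.1   0.167] -4.8 [array([0.448, 0.169]), array([0.443, 0.112])]
blue [ 0.4547 -0.1528] [0.099 0.198] 2.1 [array([ 0.453, -0.108]), array([ 0.456, -0.198])]
go cm [ 3.7 14.6  0.1] turn -2.9 rows 3.6 j6 -0.03 t 11.7667 w 0.458 F [-0.5 -0.5 -1.3]
[ 0.01013464 -0.70152418  0.71251337 -0.00926352]
```

Request:
drive_tool([
  [0.2,0.9,3.5,0,-1],
  [0.2,1.8,7,0,-2],
  [0.2,2.7,10.5,0,-3],
  [0.2,3.7,14,0,-3],
  [0.2,3.7,14.6,0,-3],
  [0.2,3.7,14.6,0,-3],
  [0.2,3.7,14.6,0,-3],
])

```text
time_s: 12.35
eef_pos: [0.4564, -0.1884, 0.1299]
tcp_rot: [-0.01, 0.72, -0.694, 0.009]
contact_force: [0.4, -0.2, -0.8]
width: 0.459
```

Run:
```python
from h import *
go(.456,-.188,.019,182)
```

```text
go cm [-0.   0.3 11.1] turn 0.1 rows 2.7 j6 0.1 t 12.35 w 0.459 F [ 0.4 -0.2 -0.8]
```

Request:
drive_tool([
  [0.2,0,0.3,3.5,0],
  [0.2,0,0.3,7,0],
  [0.2,0,0.3,9,0],
  [0.2,0,0.3,10.2,0],
  [0.2,0,0.3,11.1,0],
  [0.2,0,0.3,11.1,0],
  [0.2,0,0.3,11.1,0],
])

```text
time_s: 12.93
eef_pos: [0.4578, -0.1882, 0.018]
tcp_rot: [-0.009, 0.72, -0.694, 0.009]
contact_force: [-0.1, 0.7, 0.0]
width: 0.457
```

Request:
drive_tool([
  [0.7,0,0,0,0],
  [0.7,0,0,0,0],
  [0.7,0,0,0,0],
  [0.8,0,0,-3,0],
  [1,0,0,-7,0],
  [1,0,0,-11,0],
  [1,0,0,-11,0],
  [1,0,0,-11,0],
])

```text
time_s: 13.6
eef_pos: [0.4569, -0.1883, 0.1308]
tcp_rot: [-0.012, 0.72, -0.693, 0.012]
contact_force: [0.3, -0.2, -0.5]
width: 0.954
```

Run:
```python
from h import *
go(.607,-.2215,.13,177)
```

```text
go cm [  3.9 -14.9   0.6] turn 5.2 rows 3.7 j6 0.1 t 13.6 w 0.954 F [ 0.3 -0.2 -0.5]
```

Request:
drive_tool([
  [1,1,-3.5,0,2],
  [1,2,-7,0,4],
  [1,3,-10.5,0,5],
  [1,3.9,-14.2,0,5],
  [1,3.9,-14.9,0,5],
  [1,3.9,-14.9,0,5],
  [1,3.9,-14.9,1,5],
  [1,3.9,-14.9,4,5],
])

```text
time_s: 14.27
eef_pos: [0.6099, -0.222, 0.0988]
tcp_rot: [0.014, -0.69, 0.724, -0.015]
contact_force: [0.6, 0.7, -0.1]
width: 0.996
```

Run:
```python
from h import *
go(.607,-.2215,.029,177);print(env.get_obs()['tcp_rot'])
```

```text
go cm [-0.   0.6  7. ] turn 0.2 rows 1.7 j6 0.06 t 14.2667 w 0.996 F [ 0.6  0.7 -0.1]
[ 0.01423883 -0.6895972   0.72390455 -0.01466849]
```

Request:
drive_tool([
  [1,0,0.6,3.5,0],
  [0.8,0,0.6,7,0],
  [0.7,0,0.6,7,0],
  [0.6,0,0.6,7,0],
  [0.2,0,0.6,7,0],
  [0.2,0,0.6,7,0],
  [0.2,0,0.6,7,0],
  [0.2,0,0.6,7,0],
])

```text
time_s: 14.93
eef_pos: [0.6079, -0.222, 0.0307]
tcp_rot: [0.015, -0.69, 0.724, -0.016]
contact_force: [-0.8, -0.9, 0.2]
width: 0.556
```

Request:
drive_tool([
  [0.2,0,0,0,0],
  [0.2,0,0,0,0],
  [0.2,0,0,-3,0],
  [0.2,0,0,-6.5,0],
  [0.2,0,0,-9.5,0],
  [0.2,0,0,-10.5,0],
  [0.2,0,0,-10.5,0],
  [0.2,0,0,-10.5,0],
])

```text
time_s: 15.6
eef_pos: [0.6026, -0.2214, 0.1351]
tcp_rot: [0.016, -0.689, 0.724, -0.016]
contact_force: [-0.0, -0.1, -1.9]
width: 0.458
```

Run:
```python
from h import *
slots(); go(.441,.085,.14,175);print(env.get_obs()['tcp_rot'])
```

```text
orange [0.4467 0.1573] [0.1   0.221] -4.8 [array([0.445, 0.142]), array([0.441, 0.086])]
blue [ 0.4562 -0.1933] [0.099 0.117] 2.1 [array([ 0.455, -0.148]), array([ 0.458, -0.238])]
go cm [-29.8  17.5  -1.3] turn 2.2 rows 8.3 j6 0.06 t 15.65 w 0.457 F [-0.3  0.1 -2.9]
[ 0.01471124 -0.68940193  0.72408398 -0.01452417]
```

Request:
drive_tool([
  [0.2,-2,1.2,0,0],
  [0.2,-5,3,0,1],
  [0.2,-8.5,5,0,2],
  [0.2,-12,7,0,2],
  [0.2,-15.5,9.1,0,2],
  [0.2,-19,11.2,0,2],
  [0.2,-22.5,13.2,0,2],
  [0.2,-26,15.3,0,2],
])

```text
time_s: 16.32
eef_pos: [0.4595, 0.0467, 0.1257]
tcp_rot: [0.013, -0.676, 0.736, -0.014]
contact_force: [-0.1, 1.3, -0.8]
width: 0.456
```

Run:
```python
from h import *
go(.441,.085,.13,175);print(env.get_obs()['tcp_rot'])
```

```text
go cm [-3.7  2.2 -0.5] turn 0.1 rows 1.0 j6 -0.57 t 16.3167 w 0.456 F [-0.1  1.3 -0.8]
[ 0.01294642 -0.67642374  0.73627477 -0.01351954]
```

Request:
drive_tool([
  [0.2,-3,1.8,0,0],
  [0.2,-3.7,2.3,2,0],
  [0.2,-3.7,2.5,5,0],
  [0.2,-3.7,2.6,8,0],
  [0.2,-3.7,2.6,9.6,0],
  [0.2,-3.7,2.6,10.5,0],
  [0.2,-3.7,2.6,10.5,0],
  [0.2,-3.7,2.6,10.5,0],
])

```text
time_s: 16.98
eef_pos: [0.4391, 0.0846, 0.0179]
tcp_rot: [0.01, -0.676, 0.736, -0.013]
contact_force: [0.8, 1.3, -0.8]
width: 0.462
```

Run:
```python
from h import *
go(.441,.085,.019,175)
```

```text
go cm [-0.1 -0.2 -0.1] turn 0.1 rows 0.1 j6 -0.7 t 16.9833 w 0.462 F [ 0.8  1.3 -0.8]
```

Request:
drive_tool([
  [0.7,0,0,0,0],
  [0.7,0,0,0,0],
  [0.7,0,0,0,0],
  [0.8,0,0,-3,0],
  [1,0,0,-7,0],
  [1,0,0,-11,0],
  [1,0,0,-11.5,0],
  [1,0,0,-11.5,0],
])

```text
time_s: 17.65
eef_pos: [0.437, 0.0862, 0.1359]
tcp_rot: [0.015, -0.676, 0.736, -0.014]
contact_force: [0.1, -0.1, 0.5]
width: 0.958
```

Run:
```python
from h import *
t=snap('top','t6')
print(coil(t,(.599,-.013),'copper',.059))
go(.599,-.013,.13,181)
cv2.imwrite('pics/c6.png',cv2.resize(t['img'][170:285,200:410,::-1],None,fx=3.8,fy=3.8,interpolation=cv2.INTER_CUBIC))
```

```text
(array([ 0.59941345, -0.01308765]), (0.03894532844424248, 0.036362696439027786), 0.14412185549736023, (np.float64(318.32245929160456), np.float64(198.14782282453515)))
go cm [  8.4 -17.1   1. ] turn -5.9 rows 4.6 j6 -0.68 t 17.7 w 0.97 F [-0.5 -0.2 -0.6]
```

View pics/c6.png

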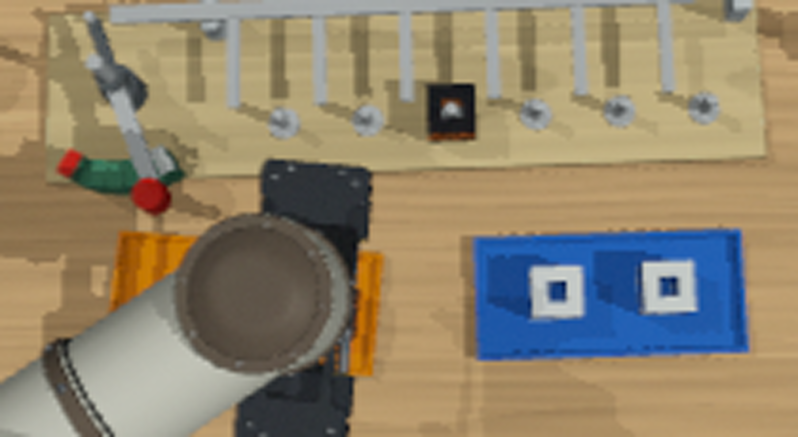

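Both blue coils stand in the blue tray at crop (557,290) and (667,286). One copper coil is left on the stand at (452,110).

Request:
drive_tool([
  [1,1.7,-3.4,0,-2],
  [1,3.4,-6.8,0,-4],
  [1,5.1,-10.2,0,-6],
  [1,6.8,-13.8,0,-6],
  [1,8.4,-17.1,0,-6],
  [1,8.4,-17.1,0,-6],
  [1,8.4,-17.1,0,-6],
  [1,8.4,-17.1,0,-6],
])

```text
time_s: 18.37
eef_pos: [0.5968, -0.0131, 0.1372]
tcp_rot: [-0.009, 0.714, -0.7, 0.012]
contact_force: [-0.3, 0.2, 0.6]
width: 1.004
```

Run:
```python
from h import *
go(.599,-.013,.028,181);print(env.get_obs()['tcp_rot'])
```

```text
go cm [-0.1  0.1 10.9] turn 0.1 rows 2.6 j6 -0.24 t 18.3667 w 1.004 F [-0.3  0.2  0.6]
[-0.00939342  0.71354341 -0.70044459  0.01203932]
```

Request:
drive_tool([
  [1,0,0.1,4,0],
  [0.9,0,0.1,8,0],
  [0.8,0,0.1,10.9,0],
  [0.7,0,0.1,10.9,0],
  [0.2,0,0.1,10.9,0],
  [0.2,0,0.1,10.9,0],
  [0.2,0,0.1,10.9,0],
  [0.2,0,0.1,10.9,0],
])

```text
time_s: 19.03
eef_pos: [0.6005, -0.013, 0.0307]
tcp_rot: [-0.011, 0.714, -0.7, 0.013]
contact_force: [0.2, -0.4, 0.6]
width: 0.554
```

Request:
drive_tool([
  [0.2,0,0,0,0],
  [0.2,0,0,0,0],
  [0.2,0,0,-3,0],
  [0.2,0,0,-6.5,0],
  [0.2,0,0,-9.5,0],
  [0.2,0,0,-10.5,0],
  [0.2,0,0,-10.5,0],
  [0.2,0,0,-10.5,0],
])

```text
time_s: 19.7
eef_pos: [0.5963, -0.0126, 0.1355]
tcp_rot: [-0.012, 0.713, -0.7, 0.013]
contact_force: [-1.5, 0.1, -0.9]
width: 0.456
```

Run:
```python
from h import *
slots();go(.445,.142,.14,175)
```

```text
orange [0.4411 0.0917] [0.09 0.1 ] 85.5 [array([0.456, 0.091]), array([0.513, 0.086])]
blue [ 0.4544 -0.143 ] [0.099 0.217] 2.1 [array([ 0.453, -0.098]), array([ 0.456, -0.188])]
go cm [-15.8  14.7  -1.1] turn 6.1 rows 5.2 j6 -0.24 t 19.75 w 0.459 F [-0.6 -0.3 -1.5]
```

Request:
drive_tool([
  [0.2,-2,1.9,0,1],
  [0.2,-5,4.7,0,3],
  [0.2,-8,7.5,0,5],
  [0.2,-11,10.3,0,6],
  [0.2,-14,13,0,6],
  [0.2,-15.8,14.7,0,6],
  [0.2,-15.8,14.7,0,6],
  [0.2,-15.8,14.7,0,6],
])

```text
time_s: 20.42
eef_pos: [0.4442, 0.1427, 0.1275]
tcp_rot: [0.009, -0.677, 0.736, -0.011]
contact_force: [1.5, 0.5, -1.9]
width: 0.458
```

Run:
```python
from h import *
go(.445,.142,.019,175); t=snap('top','t7');s=snap('side','s7')
for n,q in (('t',t),('s',s)):
    try:print(tray(q,'orange'))
    except Exception as e:print(e)
def cr(q,u):
    x,y=u;return cv2.resize(q['img'][y-50:y+50,x-50:x+50,::-1],(400,400),interpolation=cv2.INTER_CUBIC)
cv2.imwrite('pics/c7.png',np.hstack([cr(t,(265,240)),cr(s,(255,215))]))
```

```text
go cm [ 0.   0.2 10.8] turn 0.2 rows 2.6 j6 -0.78 t 20.4167 w 0.458 F [ 1.5  0.5 -1.9]
(array([0.44098723, 0.09000842]), [0.08567646890878677, 0.10016743838787079], 84.9554214477539)
(array([0.4469004 , 0.15991104]), [0.09784991294145584, 0.22532425820827484], -4.729118347167969)
```

View pics/c7.png

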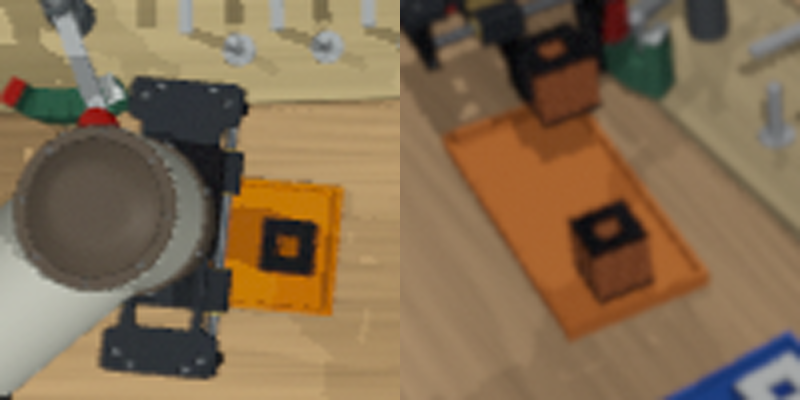

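The first copper coil stands in the orange tray (side crop (610,250)), the second is held over it, and the tray has not moved.

Request:
drive_tool([
  [0.2,0.4,0.2,3,0],
  [0.2,0.4,0.2,6,0],
  [0.2,0.4,0.2,8.5,0],
  [0.2,0.4,0.2,9.8,0],
  [0.2,0.4,0.2,10.7,0],
  [0.2,0.4,0.2,10.7,0],
  [0.2,0.4,0.2,10.7,0],
])

```text
time_s: 21.1
eef_pos: [0.447, 0.1366, 0.0199]
tcp_rot: [0.009, -0.675, 0.738, -0.012]
contact_force: [-0.3, 0.5, -0.4]
width: 0.46
```

Request:
drive_tool([
  [0.7,0,0,0,0],
  [0.7,0,0,0,0],
  [0.7,0,0,0,0],
  [0.8,0,0,-3,0],
  [1,0,0,-7,0],
  [1,0,0,-11,0],
  [1,0,0,-14,0],
  [1,0,0,-16,0],
])

```text
time_s: 21.77
eef_pos: [0.4436, 0.1381, 0.184]
tcp_rot: [0.012, -0.675, 0.738, -0.012]
contact_force: [0.9, -0.0, 0.2]
width: 0.956
```

Request:
drive_tool([
  [1,2,-1,-2,-7],
  [1,5,2,-2,-14],
  [1,8,5,-2,-21],
  [1,10,7,-2,-28],
  [1,10,7,-2,-35],
  [1,10,7,-2,-42],
  [1,10,7,-2,-49],
  [1,10,7,-2,-56],
])

```text
time_s: 22.43
eef_pos: [0.3642, 0.0444, 0.2018]
tcp_rot: [-0.006, 0.943, -0.332, 0.017]
contact_force: [0.9, 0.3, -0.3]
width: 1.001
```

Run:
```python
from h import *
go(.522,.219,.16,292.5);print(env.get_obs()['tcp_rot'])
t=snap('top','t8');s=snap('side','s8')
for c in('orange','blue'):
  for q in (t,s):
    try:print(c,tray(q,c))
    except Exception as e:print(e)
for p,c in(((.441,.085),'copper'),((.445,.138),'copper'),((.453,-.098),'blue'),((.456,-.188),'blue')):
    for q in(t,s):
        try:print(c,coil(q,p,c,.048)[:3])
        except Exception as e:print(e)
cv2.imwrite('pics/c8.png',np.vstack([cv2.resize(t['img'][170:290,190:410,::-1],(770,420)),]))
```

```text
go cm [  1.3 -23.4   4.7] turn -61.2 rows 5.7 j6 0.29 t 22.4333 w 1.001 F [ 0.9  0.3 -0.3]
[-0.00565149  0.94327339 -0.33153595  0.01694957]
orange (array([0.44698399, 0.15685049]), [0.10019776970148087, 0.2206880897283554], -4.38665771484375)
orange (array([0.44699556, 0.15949686]), [0.09882381558418274, 0.22494308650493622], -4.336174011230469)
blue (array([ 0.45439324, -0.14319746]), [0.09880170971155167, 0.21785271167755127], 2.110610246658325)
blue (array([ 0.45406818, -0.14021602]), [0.09925682097673416, 0.22245672345161438], 1.789870023727417)
copper (array([0.42724791, 0.09837678]), (0.06063910201191902, 0.07030246406793594), 1.4822958707809448)
copper (array([0.43817413, 0.08619032]), (0.040190719068050385, 0.038929689675569534), -4.9495697021484375)
copper (array([0.43105844, 0.13359421]), (0.07088703662157059, 0.09018751233816147), 0.29071131348609924)
copper (array([0.44656205, 0.1375777 ]), (0.03846888616681099, 0.03916887566447258), -4.530426025390625)
blue (array([ 0.45369446, -0.09732132]), (0.04055973142385483, 0.04109491407871246), 0.26168352365493774)
blue (array([ 0.45566604, -0.09397271]), (0.03970947861671448, 0.041284214705228806), 1.7439758777618408)
blue (array([ 0.45785177, -0.18631184]), (0.04024027660489082, 0.040541328489780426), 1.4148430824279785)
blue (array([ 0.4594411 , -0.18313022]), (0.03918907418847084, 0.0406012162566185), 2.6279139518737793)
```

View pics/c8.png

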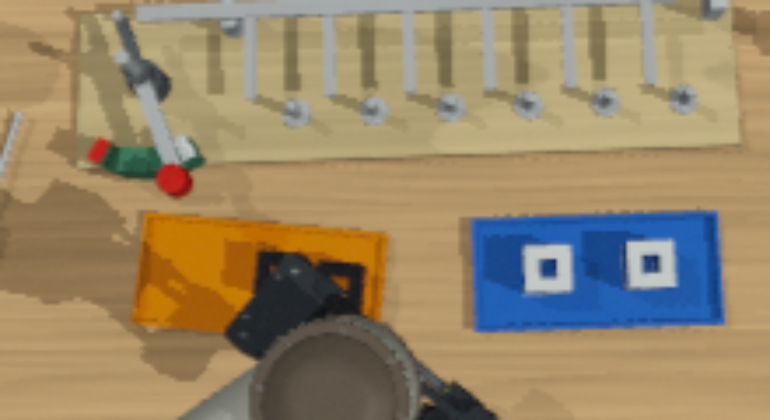

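Both blue coils are in the blue tray at (548,268) and (650,264), and both copper coils are in the orange tray, partly under the gripper in this view. The side-view fit puts the copper tops at (.438,.086) and (.447,.138), which is inside the tray. Now the lever goes back.

Request:
drive_tool([
  [1,0.2,-3.5,0,-7],
  [1,0.4,-7,0,-14],
  [1,0.6,-10.5,1,-21],
  [1,0.8,-14,1,-28],
  [1,1,-17.5,2,-35],
  [1,1.2,-21,2,-42],
  [1,1.3,-23.4,2.5,-49],
  [1,1.3,-23.4,2.5,-56],
])

```text
time_s: 23.2
eef_pos: [0.5255, 0.2211, 0.1804]
tcp_rot: [0.003, 0.989, 0.149, 0.018]
contact_force: [-0.1, -0.7, -0.1]
width: 0.996
```

Run:
```python
from h import *
go(.5228,.2199,.094,292.5);print(env.get_obs()['tcp_rot'])
```

```text
go cm [-0.6 -0.1  8.6] turn -5.4 rows 2.1 j6 1.16 t 23.2 w 0.996 F [-0.1 -0.7 -0.1]
[0.00322604 0.98866859 0.14905454 0.01751447]
```

Request:
drive_tool([
  [0.8,-0.6,-0.1,2,-3],
  [0.8,-0.6,-0.1,5,-5],
  [0.7,-0.6,-0.1,8.6,-5],
  [0.6,-0.6,-0.1,8.6,-5],
  [0.2,-0.6,-0.1,8.6,-5],
  [0.1,-0.6,-0.1,8.6,-5],
  [0,-0.6,-0.1,8.6,-5],
  [0,-0.6,-0.1,8.6,-5],
], newtons=20)

```text
time_s: 23.87
eef_pos: [0.5237, 0.2211, 0.0966]
tcp_rot: [0.003, 0.981, 0.192, 0.019]
contact_force: [-0.4, 0.1, -0.4]
width: 0.474
```

Request:
drive_tool([
  [0,0,0,0,0],
  [0,0,0,0,0],
  [0,0,0,0,0],
  [0,0,0,0,0],
  [0,0,0,-0.8,0],
  [0,0,0,-1.7,0],
  [0,0,0,-2.6,0],
  [0,0,0,-2.6,0],
])

```text
time_s: 24.53
eef_pos: [0.5241, 0.2219, 0.1242]
tcp_rot: [0.002, 0.981, 0.192, 0.021]
contact_force: [5.1, 0.8, -4.6]
width: 0.291
```

Run:
```python
from h import *
go(.5203,.292,.121,252);print(env.get_obs()['tcp_rot'],env.get_obs()['eef_pos'])
```

```text
go cm [ 2.3 -6.6  0.3] turn 40.1 rows 1.7 j6 1.24 t 24.5333 w 0.291 F [ 5.1  0.8 -4.6]
[0.00221586 0.98119618 0.19180799 0.02142051] [0.52412117 0.22187007 0.12424236]
```

Request:
drive_tool([
  [0,0.04,-0.9,0,5],
  [0,0.15,-1.8,0,10],
  [0,0.35,-2.7,0,15],
  [0,0.6,-3.6,0,20],
  [0,1.0,-4.4,0,25],
  [0,1.4,-5.2,0,30],
  [0,1.9,-6.0,0,35],
  [0,2.4,-6.7,0,40],
])

```text
time_s: 25.2
eef_pos: [0.5218, 0.2919, 0.1236]
tcp_rot: [-0.004, 0.987, -0.157, 0.021]
contact_force: [6.9, -8.7, -2.6]
width: 0.29
```

Run:
```python
from h import *
go(.5203,.293,.094,252);print(env.get_obs()['tcp_rot'],env.get_obs()['eef_pos'])
```

```text
go cm [-0.3 -0.   3. ] turn -0.1 rows 0.7 j6 0.43 t 25.2 w 0.29 F [ 6.9 -8.7 -2.6]
[-0.00353058  0.98734993 -0.15710606  0.0211031 ] [0.52181568 0.29190757 0.12362895]
```

Request:
drive_tool([
  [0,-0.2,0,0,0],
  [0,-0.2,0,0.9,0],
  [0,-0.2,0,1.8,0],
  [0,-0.2,0,3,0],
  [0,-0.2,0,3,0],
  [0,-0.2,0,3,0],
])

```text
time_s: 25.7
eef_pos: [0.522, 0.2913, 0.0952]
tcp_rot: [-0.002, 0.987, -0.157, 0.022]
contact_force: [2.9, -4.8, 5.3]
width: 0.291
```

Request:
drive_tool([
  [0.6,0,0,0,0],
  [0.6,0,0,0,0],
  [0.6,0,0,0,0],
  [0.8,0,0,-2,0],
  [0.8,0,0,-6,0],
  [0.8,0,0,-10,0],
  [0.8,-4,0,-10,0],
  [0.8,-8,0,-10,0],
])

```text
time_s: 26.37
eef_pos: [0.4424, 0.3174, 0.1939]
tcp_rot: [-0.005, 0.987, -0.158, 0.023]
contact_force: [-1.1, 0.9, -1.9]
width: 0.77
```

Request:
drive_tool([
  [0.8,-2,3,0,0],
  [0.8,-5,6,0,0],
  [0.8,-7,9,0,0],
  [0.8,-7,13,0,0],
  [0.8,-7,17,0,0],
  [0.8,-7,20,0,0],
  [0.8,-7,20,0,0],
  [0.8,-7,20,0,0],
])

```text
time_s: 27.03
eef_pos: [0.3127, 0.1481, 0.1875]
tcp_rot: [-0.005, 0.987, -0.159, 0.023]
contact_force: [0.1, 0.1, -0.2]
width: 0.798
```

Run:
```python
from h import *
t=snap('top','t9');s=snap('side','s9');print(env.get_obs()['time_s'])
for c in('orange','blue'):
    print(c,tray(t,c),tray(s,c)[0])
for n,q in(('top',t),('side',s)):
  for c in comps(q,'red',5,(200,130,270,240)): print('red',n,cv2.boundingRect(c))
A=cv2.resize(t['img'][165:285,190:410,::-1],(550,300));B=cv2.resize(s['img'][130:330,220:370,::-1],(375,500))
C=np.zeros((500,800,3),np.uint8);C[:300,:425]=A[:,:425];C[:,425:]=B;cv2.imwrite('pics/c9.png',C)
```

```text
27.1333
orange (array([0.44666132, 0.15727885]), [0.10013342648744583, 0.2209843397140503], -4.808265686035156) [0.44684398 0.1592287 ]
blue (array([ 0.45439324, -0.14319746]), [0.09880170971155167, 0.21785271167755127], 2.110610246658325) [ 0.454198   -0.14009032]
red top (210, 218, 11, 9)
red side (202, 160, 22, 12)
red side (239, 148, 9, 15)
```

View pics/c9.png

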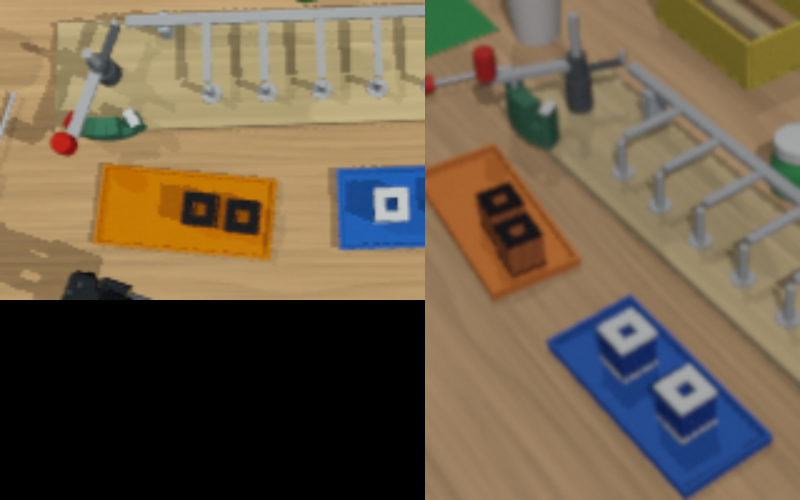

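The red knob's pixel boxes match the start exactly in both views, so the lever is down in the hold notch. All coils stand in their trays and the gripper is clear, so I'm handing in.

```bash
python3 -c "
from rig import env
print(env.sign_off())"
```

```text
the job is handed in; nothing more can be done
None
```

I opened the lever, put all the coils in their trays, and set the lever back in the hold notch. I handed the job in at about 27 s; no verdict came back.

**Coils:** four were present, two copper and two blue. I slid each off its spindle and set the copper ones in the orange tray and the blue ones in the blue tray.

**Last checks:**
- **Coils in trays:** the last pictures show all four upright on the tray floors, none stacked or on a rim. Before I put the lever back, fits from the images also placed all four centres inside the tray walls.
- **Lever:** the knob's pixel boxes match the starting ones exactly in both views, so it is back down in the hold notch.
- **Trays:** neither tray had moved more than about 1 mm from its start position.
- **Gripper:** it is clear of everything.

**Disagreements:**
- **Cameras:** the two views differed by about 2–6 mm. Measured coil-top heights came out at 60–66 mm against the stated 59 mm.
- **Tool tilt:** the tool built up a tilt of about 2.5° from vertical, which caused no trouble.
- **Copper fits:** the top-view fit of the copper coils failed because the gripper hid them. I relied on the side view and on the last pictures, where both are in full view.
- **Screwdriver:** its pixel box in the side view changed by 2 px. I did not look into why; at most it is a few millimetres, well under the 4 cm limit. I did not measure the other bystanders.

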